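# Strip a filling valve and present its plunger seal

### The arm

A 7-joint arm with a two-finger parallel gripper is mounted at the origin on the work surface. World frame = base frame: x ahead of the robot, y to its left, z up, the work surface at z = 0. Lengths are in m, angles in rad, forces in N, time in s.
With the tool pointing down it reaches from about 0.375 to 0.925 m from the base axis. Payload 3.1 kg.
Tool frame: the origin (TCP) lies midway between the tips of the shut fingers; the grasp point (between the pads) lies 19 mm behind it; z points along the fingers, y is the line along which they close (so a half turn about z gives the same grasp; the last joint's range is limited). The gripper opens to 85 mm and grips with 20 to 120 N. Pads are 22 mm wide; open, the fingers measure 114 mm over their backs; the gripper's body (76 mm by 85 mm) begins 54 mm behind the grasp point. The pads swing forward as they close: fully open they stand 13 mm farther back than shut.
Start: joints at [1.208, 0.383, 0.044, 1.598, -0.018, 1.161, -0.05], TCP at [0.17, -0.627, 0.231] pointing down, gripper open.
Joint ranges: [-2.61, 2.61], [-0.41, 2.15], [-1.48, 1.57], [0, 2.5], [-1.57, 4.71], [0.05, 1.97], [-2.85, 2.85]. Speed limits (rad/s): [2.79, 2.79, 3.14, 3.14, 3.14, 3.14, 3.14].

### API

Orientations are given as a 3x3 rotation matrix whose columns are the frame's x, y, z axes.
In Python, from bench import robot, get_image, camera_info, order gives the robot as it stands.
- The arm moves only by the tool play_rows, never from a script. Its argument "series" is a list of rows, each an object with "xyz": the shift along the tool's x, y, z scaled (see below), a list of three; "yaw": the turn about the tool's z scaled (see below). In form: [{"xyz": [x, y, z], "yaw": yaw}, ...]. A call has 1 to 12 rows; each row shifts and turns the commanded pose from where the row before left it, along the tool's axes as they then stand; what a row does not reach is not made up. The controller multiplies each number of a shift by 20 mm and each number of a turn by 180 degrees. A row lasts 1/12 s, in which the tool goes at most 41.7 mm and 7.16 degrees, less where a joint would pass 70% of its speed; a pose out of reach is approached as far as the arm can. A call with a number of a shift or a turn outside -1 to 1 is refused whole. A call with a gripper value outside its range is refused whole. "claw" is the opening, from 0 (shut) to 1 (fully open), set as the call begins (left out, the last holds). The fingers move at their own pace and stop on an object; "force" is the grip in N (left out, the last holds). Time passes only in rows, so rows that do not move let the fingers close. It gives the time, the measured TCP pose, the force, the opening and the grip force at its end, in the units of the state.
- robot.get_obs(): the state, without advancing time (a new reading comes with each control period).
- get_image(name): name is "scene" or "top" or "wrist"; returns the picture (400x640x3 uint8, red, green, blue); there is no depth.
- camera_info(name): a dict with "mtx" (3x3 intrinsics, pixels), "rvec" (rotation vector, rad) and "tvec" (3), from world to camera coordinates, as OpenCV has them. Camera axes: x right, y down, z forward; pixel columns grow to the right and rows downward; lengths in m; the calibration is good to about 2 mm. A picture is of the moment at which its call begins: read the wrist's pose just before it. camera_info takes no time and is no camera call; for the wrist camera it gives the pose at the moment of the call.
- order.finish_job(): hands the job in; it is judged then, once.
The state is a dict: "t": time; "joints": joint angles; "joint_velocities": joint speeds; "effort": joint torques, N m; "eef_pos": TCP position; "tcp_rot": TCP orientation; "ft_force": force on the tool from outside, world axes, zero at the start; "moment": the same for the moment, N m; "opening": finger opening in m; "grasp_force": force on a finger pad.
Only numpy, scipy, OpenCV 4.12 (cv2) and the standard library are available. Lean on these libraries where they do the work, as an engineer would, in place of code of your own. Each camera call takes 0.05 s, during which the arm holds its last target. There are 200 camera calls.

### The job

The filling valve needs a new seal: slide the copper coil up off the valve's core tube and set it down flat in the blue tray without dropping it, leaving the core tube seated. Then draw the core tube with its plunger straight up out of the valve, hold it up over the blue tray at least 10 cm above the bench, tipped about halfway (45 degrees) from upright, with the rubber seal end pointing down and away from the robot towards the technician at the far side of the bench. Finish while still holding it there, and leave the markers and the screw dish where they are.

Things in the scene. Friction and masses are not known exactly. Their poses are not given: they have to be found in the camera images.
- valve: fixed brass valve on a steel foot. Origin under the foot's centre, on the bench; z up, along the bore axis. Foot 100 x 76 x 6 mm (x, y); block 50 x 50 mm, z = 10 to 54 mm; hose tails reach 67 mm either way along y at z = 26 mm. Round bore, 16 mm wide, 34 mm deep, opens in the top. Screws and nut are already out: core tube and coil are held by gravity alone
- bore_mouth (a point): centre of the bore's mouth in the top of the valve block, 54 mm above the bench
- core_tube: loose, 0.2 kg (varies), standing in the valve. Origin on its axis under its brass bonnet plate, which rests on the block; z up along the tube. Plate 48 x 48 mm, z = 0 to 6 mm; steel tube 14 mm thick, z = 6 to 60 mm, to be gripped from any side once bare; thread 9 mm thick, z = 60 to 70 mm; plunger 12 mm thick, down to z = -30 mm in the bore. Its centre of mass lies near the plate
- seal (a point): centre of the black rubber seal on the lower end of the plunger, on the core tube's axis 30 mm below the bonnet plate's underside
- coil: loose copper-wound ring on a black bobbin, 0.24 kg (varies), around the tube, standing on the bonnet plate 60 mm above the bench. Origin under its centre, z its axis: 44 mm outside, hole 19 mm, 40 mm high; tube and thread stand 24 mm above it. Terminal block on its own +x side (20 mm wide, z = 6 to 32 mm, tabs to x = 43 mm): grip across its own y. Comes clear after a rise of 64 mm
- tray: fixed blue open tray, 250 x 190 mm (x, y) outside, rim 22 mm high, walls and floor 4 mm thick. Origin under its centre, on the bench; z up, x roughly away from the robot (within 15 degrees of world x), towards the technician's side. A thing set down in it stands on the floor at z = 4 mm.
- thread_end (a point): tip of the thin threaded upper end of the core tube, on its axis 100 mm from the seal
- marker_a: loose red marker with black cap, 125 mm long, 18 mm thick, lying on the bench; leave alone. Origin under its middle
- marker_b: a second such marker; leave alone
- screw_dish: loose round steel dish with the screws and nut, 76 mm across, 18 mm high; leave alone. Origin under its centre
- tube_rack: fixed wire rack of glass test tubes, 140 x 114 mm (x, y), 148 mm high; to be kept clear of. Origin under its centre
There are look-alikes about, which are no part of the job. Of the things that look like the coil, the middle-sized one is meant.

How it is judged:
By the outcome, as a careful person would: the job done as asked, in the order asked, and still so for the second after the job is handed in, while the arm keeps its last pose, push and grip.
It also fails if it takes over 56 s, if anything falls off the work surface, if the arm or the gripper's body presses on something with over 40 N, if the wrist force passes 120 N, or if a joint passes its speed limit or range.

## Working session

There is one attempt and no reset: what is moved stays moved. The work goes in short steps, Python scripts to look and compute and a tool call to move; the robot and the scene stay as the last step left them, time stands still between calls to the robot, and variables do not carry over. Pictures are saved under pics/ and viewed, at most 10 in all, crops included, and the job is handed in when it is done.

Besides the shell and the picture viewer there is one more tool, called after "Call:" as name([rows], argument=value, ...), one row to a line, values as JSON. play_rows: Moves the arm, as the interface text tells. Its arguments: {"type":"object","properties":{"series":{"type":"array","items":{"type":"object","properties":{"xyz":{"type":"array","items":{"type":"number"}},"yaw":{"type":"number"}}}},"claw":{"type":"number"},"force":{"type":"number"}},"required":["series"]}

```bash
mkdir -p pics; ls
python3 - <<'E'
from bench import robot,get_image,camera_info
import cv2,numpy as np
o=robot.get_obs();print(o['t'],o['eef_pos'],np.round(o['tcp_rot'],3))
for n in('scene','top'):
    cv2.imwrite(f'pics/{n}0.png',get_image(n)[:,:,::-1]);c=camera_info(n)
    R=cv2.Rodrigues(np.array(c['rvec']))[0];print(n,c['mtx'],(-R.T@np.array(c['tvec']).ravel()),R.round(2).tolist())
E
```

```text
pics
0.0 [ 0.16990485 -0.62641566  0.22986491] [[ 0.965  0.262 -0.001]
 [ 0.262 -0.965  0.003]
 [-0.    -0.003 -1.   ]]
scene [[463.42051484   0.         322.8517396 ]
 [  0.         463.42051484 198.7490594 ]
 [  0.           0.           1.        ]] [1.56894055 0.16111292 1.33632984] [[-0.23, 0.97, -0.0], [0.74, 0.17, -0.65], [-0.64, -0.15, -0.76]]
top [[372.29489766   0.         319.13728271]
 [  0.         372.29489766 196.97025041]
 [  0.           0.           1.        ]] [ 0.37795147 -0.07930989  1.149882  ] [[0.01, -1.0, -0.0], [-0.99, -0.01, -0.15], [0.15, 0.0, -0.99]]
```

View pics/scene0.png

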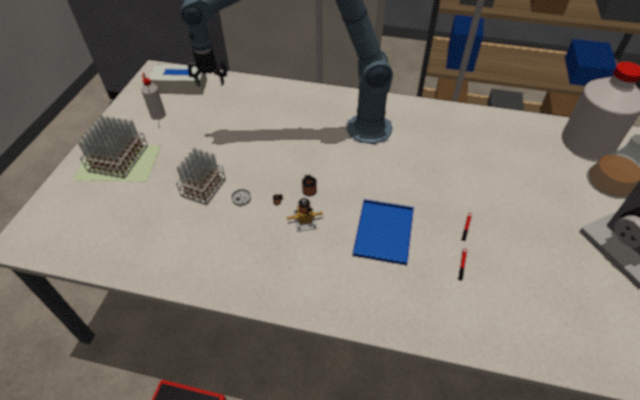

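View pics/top0.png

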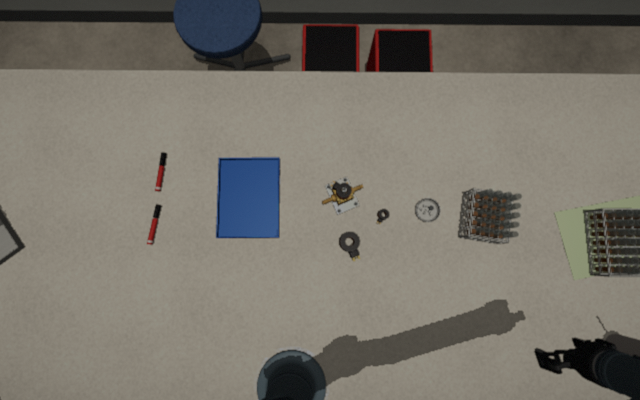

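The scene view has three coil look-alikes: the small one at (277,199), the largest at (309,186), and one on the valve at (305,207). In the top view they are at (383,215), (349,242) and (343,190). The middle-sized one, on the valve, is the one I want. The tray spans top pixels (217–280, 157–238).

```bash
cat > h.py <<'E'
from bench import robot,get_image,camera_info
import cv2,numpy as np
def ray(ci,uv):
    R=cv2.Rodrigues(np.array(ci['rvec'],float))[0];t=np.array(ci['tvec'],float).ravel()
    p=cv2.undistortPoints(np.array([[uv]],float),np.array(ci['mtx']),None).ravel()
    return -R.T@t, R.T@np.array([p[0],p[1],1])
def onz(ci,uv,z):
    c,d=ray(ci,uv);return c+d*(z-c[2])/d[2]
def two(c1,u1,c2,u2):
    (a,d),(b,e)=ray(c1,u1),ray(c2,u2)
    s=np.linalg.lstsq(np.c_[d,-e],b-a,rcond=None)[0];p,q=a+s[0]*d,b+s[1]*e
    return (p+q)/2,np.linalg.norm(p-q)
def project(ci,p):
    return cv2.projectPoints(np.array([p],float),np.array(ci['rvec'],float),np.array(ci['tvec'],float),np.array(ci['mtx']),None)[0].ravel()
def rows(d): # world shift -> tool units (20mm)
    return (robot.get_obs()['tcp_rot'].T@np.array(d))/0.02
E
python3 - <<'E'
from h import *
im=cv2.imread('pics/top0.png');ci=camera_info('top')
m=cv2.inRange(cv2.cvtColor(im,cv2.COLOR_BGR2HSV),(100,120,60),(125,255,255));m[:130]=0;m[280:]=0
c=max(cv2.findContours(m,0,1)[0],key=cv2.contourArea)
p=np.array([onz(ci,q,0.022)[:2] for q in cv2.boxPoints(cv2.minAreaRect(c))],np.float32)
print(p);print(cv2.minAreaRect(p))
for n,u,z in[('valvecore',(343,186),.1),('foot',(342,195),.0),('dish',(427,210),.018),('rackTop',(490,215),.1)]:print(n,onz(ci,u,z))
print(rows([.39,.46,.1]))
s=cv2.imread('pics/scene0.png')
a=cv2.resize(im[165:265,310:410],(400,400),interpolation=2);b=cv2.resize(s[160:240,260:340],(400,400),interpolation=2)
cv2.imwrite('pics/c1.png',np.hstack([a,b]))
E
```

```text
[[0.67323405 0.24243137]
 [0.67491615 0.05228262]
 [0.42987898 0.04591756]
 [0.42822674 0.22989967]]
((0.5515565276145935, 0.1441744565963745), (0.24837592244148254, 0.19012829661369324), 1.4879765510559082)
valvecore [ 0.57346592 -0.14531408  0.1       ]
foot [ 0.56343744 -0.1484493   0.        ]
dish [ 0.51636685 -0.40739001  0.018     ]
rackTop [ 0.4936769  -0.56147692  0.1       ]
[ 24.8395247  -17.10630628  -4.9620861 ]
```

View pics/c1.png

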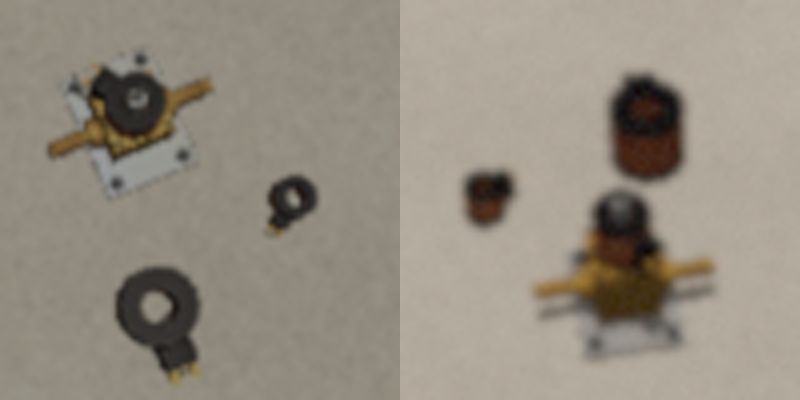

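The crop shows the valve carrying the middle-sized ring, with its terminal block to the upper left (about +56° in world). The larger ring lies loose nearer the robot and the small one lies to the right. I'm moving over the valve now.

Call:
play_rows([
  {"xyz": [0.5, -0.3, -0.8], "yaw": 0},
  {"xyz": [0.94, -0.69, -0.8], "yaw": 0},
  {"xyz": [0.94, -0.69, -0.8], "yaw": 0},
  {"xyz": [0.94, -0.69, -0.8], "yaw": 0},
  {"xyz": [0.94, -0.69, -0.8], "yaw": 0},
  {"xyz": [0.94, -0.69, -0.8], "yaw": 0},
  {"xyz": [0.94, -0.69, -0.2], "yaw": 0},
  {"xyz": [0.94, -0.69, 0], "yaw": 0},
  {"xyz": [0.94, -0.69, 0], "yaw": 0},
  {"xyz": [0.94, -0.69, 0], "yaw": 0},
  {"xyz": [0.94, -0.69, 0], "yaw": 0},
  {"xyz": [0.94, -0.69, 0], "yaw": 0},
], claw=1)

```text
t: 1.1
eef_pos: [0.3383, -0.417, 0.3307]
tcp_rot: [[0.965, 0.262, -0.001], [0.262, -0.965, 0.001], [-0.001, -0.001, -1.0]]
ft_force: [0.6, 0.5, 0.3]
opening: 0.0851
grasp_force: 0.0
```

Call:
play_rows([
  {"xyz": [0.94, -0.69, 0], "yaw": 0},
  {"xyz": [0.94, -0.69, 0], "yaw": 0},
  {"xyz": [0.94, -0.69, 0], "yaw": 0},
  {"xyz": [0.94, -0.69, 0], "yaw": 0},
  {"xyz": [0.94, -0.69, 0], "yaw": 0},
  {"xyz": [0.94, -0.69, 0], "yaw": 0},
  {"xyz": [0.94, -0.69, 0], "yaw": 0},
  {"xyz": [0.94, -0.69, 0], "yaw": 0},
  {"xyz": [0.94, -0.69, 0], "yaw": 0},
  {"xyz": [0.94, -0.69, 0], "yaw": 0},
  {"xyz": [0.7, -0.5, 0], "yaw": 0},
  {"xyz": [0.3, -0.2, 0], "yaw": 0},
])

```text
t: 2.1
eef_pos: [0.5005, -0.2135, 0.3307]
tcp_rot: [[0.964, 0.267, -0.0], [0.267, -0.964, 0.002], [0.0, -0.002, -1.0]]
ft_force: [0.5, 1.0, 0.4]
opening: 0.0857
grasp_force: 0.0
```

Call:
play_rows([
  {"xyz": [0, 0, 0], "yaw": -0.037},
  {"xyz": [0, 0, 0], "yaw": -0.037},
  {"xyz": [0, 0, 0], "yaw": -0.037},
  {"xyz": [0, 0, 0], "yaw": -0.037},
  {"xyz": [0, 0, 0], "yaw": -0.037},
  {"xyz": [0, 0, 0], "yaw": -0.037},
  {"xyz": [0, 0, 0], "yaw": 0},
  {"xyz": [0, 0, 0], "yaw": 0},
])

```text
t: 2.77
eef_pos: [0.4984, -0.2179, 0.3309]
tcp_rot: [[0.575, 0.818, -0.001], [0.818, -0.575, -0.0], [-0.001, -0.001, -1.0]]
ft_force: [-0.5, -0.4, 0.2]
opening: 0.0849
grasp_force: 0.0
```

Run:
```python
from h import *
o=robot.get_obs();print(o['t'],o['eef_pos'],np.round(o['tcp_rot'],3).tolist(),o['joints'])
ci=camera_info('wrist');im=get_image('wrist')[:,:,::-1];cv2.imwrite('pics/w1.png',im)
print(ray(ci,(320,200)));print(project(ci,[.565,-.147,.1]))
```

```text
2.7667 [ 0.49837062 -0.21791408  0.33088714] [[0.575, 0.818, -0.001], [0.818, -0.575, -0.0], [-0.001, -0.001, -1.0]] [ 0.68220731  0.13159813 -0.37807466  1.71270661  0.05049586  1.30770338
 -0.31875015]
(array([ 0.54450984, -0.15382251,  0.4732645 ]), array([-0.17998426, -0.2529875 , -0.95058842]))
[332.92802077  72.11051975]
```

View pics/w1.png

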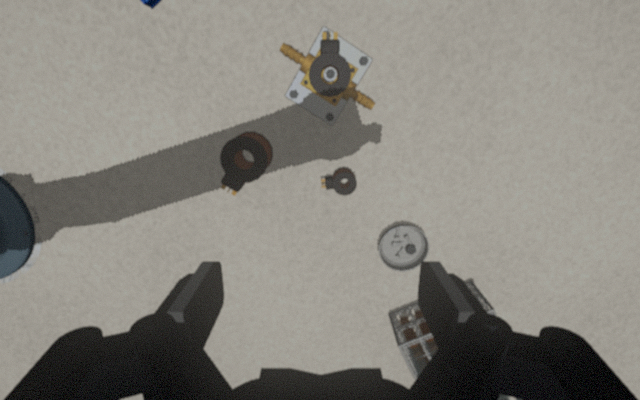

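The wrist view shows the target coil at (330,74) with its terminal straight above it at (330,45), so the yaw is nearly right. The look-alikes are at (246,157) and (344,181), and the dish is at (403,245).

Run:
```python
from h import *
ci=camera_info('wrist');im=cv2.imread('pics/w1.png')
g=im.max(2);x0,y0=280,20
m=(g[y0:130,x0:380]<75).astype(np.uint8)
m=cv2.morphologyEx(m,cv2.MORPH_OPEN,np.ones((5,5)))
n,l,s,c=cv2.connectedComponentsWithStats(m);print(s,c+[x0,y0])
k=1+s[1:,4].argmax();mk=(l==k).astype(np.uint8);
ct=max(cv2.findContours(mk,0,1)[0],key=cv2.contourArea)[:,0]+[x0,y0]
ring=ct[ct[:,1]>60];print(cv2.minEnclosingCircle(ring.astype(np.float32)))
(u,v),r=cv2.minEnclosingCircle(ring.astype(np.float32))
t=ct[ct[:,1]<50];tu=[(t[:,0].min()+t[:,0].max())/2,t[:,1].mean()];print('term',tu,t.min(0),t.max(0))
p=onz(ci,(u,v),.1);q=onz(ci,tu,.092);print(p,q,np.degrees(np.arctan2(*(q-p)[1::-1])))
# bright tip
sub=g[int(v)-8:int(v)+9,int(u)-8:int(u)+9];yy,xx=np.where(sub>120);tip=(xx.mean()+int(u)-8,yy.mean()+int(v)-8);print('tip',tip,onz(ci,tip,.124))
i2=get_image('top')[:,:,::-1];c2=camera_info('top')
cv2.imwrite('pics/c2.png',np.hstack([cv2.resize(im[30:110,290:370],(400,400),interpolation=2),cv2.resize(i2[160:220,310:370],(400,400),interpolation=2)]))
```

```text
[[    0     0   100   110 10769]
 [   42    21     5     5    25]
 [   42    66    22    10   171]
 [   47    94     6     6    35]] [[329.46968149  74.17726808]
 [324.          43.        ]
 [332.22807018  90.81871345]
 [329.42857143 116.57142857]]
((332.5, 90.5), 11.423759460449219)Traceback (most recent call last):
  File "<stdin>", line 11, in <module>
    return umr_minimum(a, axis, None, out, keepdims, initial, where)
ValueError: zero-size array to reduction operation minimum which has no identity
```

Call:
play_rows([
  {"xyz": [0.6, 0.1, 0.8], "yaw": 0},
  {"xyz": [0.6, 0.1, 1], "yaw": 0},
  {"xyz": [0.6, 0.1, 1], "yaw": 0},
  {"xyz": [0.6, 0.1, 0.8], "yaw": 0},
  {"xyz": [0, 0, 0], "yaw": 0},
  {"xyz": [0, 0, 0], "yaw": 0},
])

```text
t: 3.32
eef_pos: [0.5324, -0.1818, 0.2583]
tcp_rot: [[0.571, 0.821, -0.003], [0.821, -0.571, 0.001], [-0.001, -0.003, -1.0]]
ft_force: [-0.1, -0.1, 0.9]
opening: 0.0855
grasp_force: 0.0
```

Run:
```python
from h import *
o=robot.get_obs();print(o['t'],o['eef_pos'])
ci=camera_info('wrist');im=get_image('wrist')[:,:,::-1].copy();cv2.imwrite('pics/w2.png',im)
u,v=project(ci,[.565,-.147,.1]);print(u,v)
x,y=max(int(u)-100,0),max(int(v)-90,0);c=im[y:y+200,x:x+240];print(x,y)
cv2.imwrite('pics/c2.png',cv2.resize(c,None,fx=3,fy=3,interpolation=2))
```

```text
3.3167 [ 0.53238447 -0.18179906  0.2583412 ]
327.76878150630824 127.82491913643892
227 37
```

View pics/c2.png

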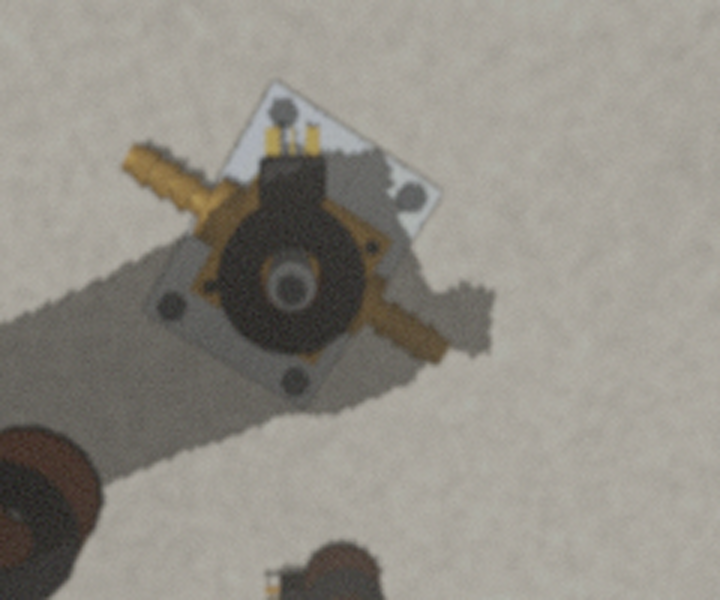

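The crop shows the coil ring centred at (292,280), which is full-image (324.3,130.3). The terminal is at (292,178), or (324.3,96.3), and the thread tip at (291,290), or (324,133.7).

Run:
```python
from h import *
ci=camera_info('wrist');o=robot.get_obs()
p=onz(ci,(324.3,130.3),.1);q=onz(ci,(324.3,96.3),.092);t=onz(ci,(324,133.7),.124)
print(p,q,t,np.degrees(np.arctan2(*(q-p)[1::-1])),np.degrees(np.arctan2(*o['tcp_rot'][1::-1,0])))
ct=camera_info('top');print(onz(ct,(310+138/4,165+98/4),.1), project(ct,p))
print(rows([p[0]-o['eef_pos'][0],p[1]-o['eef_pos'][1],.064-o['eef_pos'][2]]))
r=o['tcp_rot'];print(r.tolist())
```

```text
[ 0.56213035 -0.14855129  0.1       ] [ 0.57847652 -0.12515656  0.092     ] [ 0.56169342 -0.14827536  0.124     ] 55.057538912308814 55.0731659894064
[ 0.56331755 -0.14959928  0.1       ] [344.13441342 189.905373  ]
[2.25331812 0.21653231 9.78110323]
[[0.5725298114117425, 0.8198838135552968, -0.0003838161767465821], [0.8198836675503465, -0.5725299390621249, -0.000490470908913435], [-0.0006218754115216606, -3.387539767291286e-05, -0.9999998060616964]]
```

Call:
play_rows([
  {"xyz": [0.75, 0.08, 0], "yaw": 0},
  {"xyz": [0.75, 0.08, 0.5], "yaw": 0},
  {"xyz": [0.75, 0.06, 1], "yaw": 0},
  {"xyz": [0, 0, 1], "yaw": 0},
  {"xyz": [0, 0, 1], "yaw": 0},
  {"xyz": [0, 0, 0.8], "yaw": 0},
  {"xyz": [0, 0, 0.5], "yaw": 0},
  {"xyz": [0, 0, 0], "yaw": 0},
  {"xyz": [0, 0, 0], "yaw": 0},
  {"xyz": [0, 0, 0], "yaw": 0},
])

```text
t: 4.2
eef_pos: [0.5636, -0.1487, 0.1651]
tcp_rot: [[0.573, 0.82, 0.003], [0.82, -0.573, -0.001], [0.001, 0.003, -1.0]]
ft_force: [-0.5, 0.9, -0.1]
opening: 0.0857
grasp_force: 0.0
```

Call:
play_rows([
  {"xyz": [-0.03, -0.04, 0.5], "yaw": 0},
  {"xyz": [0, 0, 0.8], "yaw": 0},
  {"xyz": [0, 0, 0.8], "yaw": 0},
  {"xyz": [0, 0, 0.8], "yaw": 0},
  {"xyz": [0, 0, 0.8], "yaw": 0},
  {"xyz": [0, 0, 0.6], "yaw": 0},
  {"xyz": [0, 0, 0.5], "yaw": 0},
  {"xyz": [0, 0, 0.3], "yaw": 0},
  {"xyz": [0, 0, 0], "yaw": 0},
  {"xyz": [0, 0, 0], "yaw": 0},
])

```text
t: 5.03
eef_pos: [0.5617, -0.148, 0.0614]
tcp_rot: [[0.572, 0.821, 0.0], [0.821, -0.572, -0.0], [0.0, 0.0, -1.0]]
ft_force: [0.3, 1.1, -0.4]
opening: 0.0856
grasp_force: 0.0
```

Call:
play_rows([
  {"xyz": [0, 0, 0], "yaw": 0},
  {"xyz": [0, 0, 0], "yaw": 0},
  {"xyz": [0, 0, 0], "yaw": 0},
  {"xyz": [0, 0, 0], "yaw": 0},
  {"xyz": [0, 0, 0], "yaw": 0},
  {"xyz": [0, 0, 0], "yaw": 0},
  {"xyz": [0, 0, 0], "yaw": 0},
  {"xyz": [0, 0, 0], "yaw": 0},
  {"xyz": [0, 0, 0], "yaw": 0},
], claw=0, force=40)

```text
t: 5.78
eef_pos: [0.5616, -0.1478, 0.0623]
tcp_rot: [[0.572, 0.821, 0.0], [0.821, -0.572, -0.0], [0.0, 0.0, -1.0]]
ft_force: [-1.6, 1.1, 5.1]
opening: 0.0436
grasp_force: 41.0
```

Call:
play_rows([
  {"xyz": [0, 0, -0.15], "yaw": 0},
  {"xyz": [0, 0, -0.25], "yaw": 0},
  {"xyz": [0, 0, -0.4], "yaw": 0},
  {"xyz": [0, 0, -0.5], "yaw": 0},
  {"xyz": [0, 0, -0.5], "yaw": 0},
  {"xyz": [0, 0, -0.5], "yaw": 0},
  {"xyz": [0, 0, -0.5], "yaw": 0},
  {"xyz": [0, 0, -0.5], "yaw": 0},
  {"xyz": [0, 0, -0.5], "yaw": 0},
  {"xyz": [0, 0, -0.5], "yaw": 0},
  {"xyz": [0, 0, -0.4], "yaw": 0},
  {"xyz": [0, 0, 0], "yaw": 0},
], force=50)

```text
t: 6.78
eef_pos: [0.563, -0.1482, 0.1578]
tcp_rot: [[0.572, 0.82, 0.004], [0.82, -0.572, -0.001], [0.001, 0.004, -1.0]]
ft_force: [0.5, -1.5, -1.5]
opening: 0.0436
grasp_force: 51.0
```

Run:
```python
from h import *
o=robot.get_obs();print(o['t'],o['eef_pos'],o['ft_force'])
im=get_image('wrist')[:,:,::-1].copy();s=get_image('scene')[:,:,::-1]
cv2.imwrite('pics/c3.png',np.hstack([cv2.resize(im,(480,300)),cv2.resize(s[160:235,265:340],(300,300),interpolation=2)]))
```

```text
6.7833 [ 0.5630368  -0.14823331  0.15784123] [ 0.53741794 -1.45582276 -1.51251838]
```

View pics/c3.png

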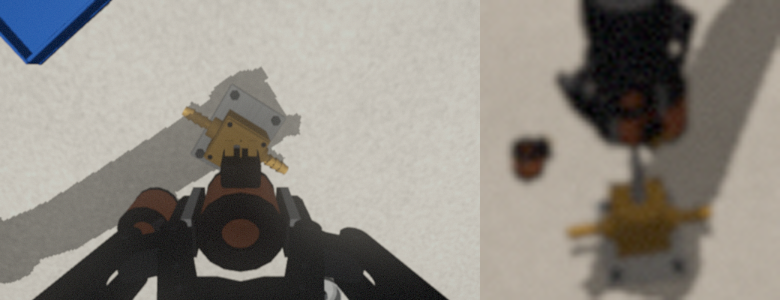

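The coil is held clear above the thread tip, and the core tube is still standing in the valve. Next I carry it to the tray.

Call:
play_rows([
  {"xyz": [0.3, -0.4, -0.3], "yaw": 0},
  {"xyz": [0.7, -0.8, -0.2], "yaw": 0},
  {"xyz": [0.9, -1.0, 0], "yaw": 0},
  {"xyz": [0.9, -1.0, 0], "yaw": 0},
  {"xyz": [0.9, -1.0, 0], "yaw": 0},
  {"xyz": [0.9, -1.0, 0], "yaw": 0},
  {"xyz": [0.9, -1.0, 0], "yaw": 0},
  {"xyz": [0.9, -1.0, 0], "yaw": 0},
  {"xyz": [0.9, -1.0, 0], "yaw": 0},
  {"xyz": [0.9, -1.0, 0], "yaw": 0},
  {"xyz": [0.9, -1.0, 0], "yaw": 0},
  {"xyz": [0.6, -0.7, 0], "yaw": 0},
])

```text
t: 7.88
eef_pos: [0.4912, 0.1397, 0.1651]
tcp_rot: [[0.568, 0.823, -0.001], [0.823, -0.568, 0.001], [0.0, -0.002, -1.0]]
ft_force: [-0.5, 0.5, -1.4]
opening: 0.0435
grasp_force: 51.1
```

Call:
play_rows([
  {"xyz": [0.3, -0.2, 0], "yaw": 0},
  {"xyz": [0, 0, 0.5], "yaw": 0},
  {"xyz": [0, 0, 1], "yaw": 0},
  {"xyz": [0, 0, 1], "yaw": 0},
  {"xyz": [0, 0, 1], "yaw": 0},
  {"xyz": [0, 0, 1], "yaw": 0},
  {"xyz": [0, 0, 1], "yaw": 0},
  {"xyz": [0, 0, 0.6], "yaw": 0},
  {"xyz": [0, 0, 0.3], "yaw": 0},
  {"xyz": [0, 0, 0], "yaw": 0},
  {"xyz": [0, 0, 0], "yaw": 0},
])

```text
t: 8.8
eef_pos: [0.494, 0.1426, 0.0373]
tcp_rot: [[0.572, 0.82, 0.0], [0.82, -0.572, -0.0], [-0.0, 0.0, -1.0]]
ft_force: [0.1, 0.6, -2.6]
opening: 0.0433
grasp_force: 51.2
```

Call:
play_rows([
  {"xyz": [0, 0, 0.4], "yaw": 0},
  {"xyz": [0, 0, 0.4], "yaw": 0},
  {"xyz": [0, 0, 0.25], "yaw": 0},
  {"xyz": [0, 0, 0.2], "yaw": 0},
  {"xyz": [0, 0, 0.1], "yaw": 0},
  {"xyz": [0, 0, 0.1], "yaw": 0},
  {"xyz": [0, 0, 0], "yaw": 0},
  {"xyz": [0, 0, 0], "yaw": 0},
])

```text
t: 9.47
eef_pos: [0.4936, 0.1431, 0.0083]
tcp_rot: [[0.572, 0.821, 0.0], [0.821, -0.572, 0.0], [0.0, -0.0, -1.0]]
ft_force: [0.3, 0.2, -2.3]
opening: 0.0432
grasp_force: 51.2
```

Call:
play_rows([
  {"xyz": [0, 0, 0.05], "yaw": 0},
  {"xyz": [0, 0, 0.05], "yaw": 0},
  {"xyz": [0, 0, 0.03], "yaw": 0},
  {"xyz": [0, 0, 0], "yaw": 0},
  {"xyz": [0, 0, 0], "yaw": 0},
])

```text
t: 9.88
eef_pos: [0.4939, 0.1431, 0.0063]
tcp_rot: [[0.572, 0.82, 0.001], [0.82, -0.572, -0.0], [0.0, 0.001, -1.0]]
ft_force: [-1.9, -0.5, 3.4]
opening: 0.0435
grasp_force: 51.6
```

Call:
play_rows([
  {"xyz": [0, 0, 0], "yaw": 0},
  {"xyz": [0, 0, 0], "yaw": 0},
  {"xyz": [0, 0, 0], "yaw": 0},
  {"xyz": [0, 0, 0], "yaw": 0},
  {"xyz": [0, 0, 0], "yaw": 0},
  {"xyz": [0, 0, -0.3], "yaw": 0},
  {"xyz": [0, 0, -0.8], "yaw": 0},
  {"xyz": [0, 0, -1], "yaw": 0},
  {"xyz": [0, 0, -1], "yaw": 0},
  {"xyz": [0, 0, -1], "yaw": 0},
  {"xyz": [0, 0, -1], "yaw": 0},
  {"xyz": [0, 0, -1], "yaw": 0},
], claw=0.8)

```text
t: 10.88
eef_pos: [0.4934, 0.1431, 0.129]
tcp_rot: [[0.571, 0.821, 0.0], [0.821, -0.571, 0.0], [0.0, 0.0, -1.0]]
ft_force: [0.2, 0.1, 0.7]
opening: 0.0683
grasp_force: 0.0
```

Call:
play_rows([
  {"xyz": [0, 0, -1], "yaw": 0},
  {"xyz": [0, 0, -1], "yaw": 0},
  {"xyz": [0, 0, -1], "yaw": 0},
  {"xyz": [0, 0, -1], "yaw": 0},
  {"xyz": [0, 0, -0.6], "yaw": 0},
  {"xyz": [0, 0, 0], "yaw": 0},
])

```text
t: 11.38
eef_pos: [0.4956, 0.1439, 0.2231]
tcp_rot: [[0.572, 0.821, 0.007], [0.821, -0.572, 0.001], [0.005, 0.005, -1.0]]
ft_force: [1.0, 0.0, -0.0]
opening: 0.0683
grasp_force: 0.0
```

Run:
```python
from h import *
o=robot.get_obs();print(o['t'],o['eef_pos'],o['joints'])
im=get_image('wrist')[:,:,::-1].copy();t=get_image('top')[:,:,::-1]
cv2.imwrite('pics/w3.png',im);cv2.imwrite('pics/t3.png',t)
ci=camera_info('wrist');print(project(ci,[.5625,-.148,.124]),project(ci,[.494,.143,.044]))
cv2.imwrite('pics/c4.png',np.hstack([cv2.resize(im,(480,300)),cv2.resize(t[150:250,210:310],(300,300),interpolation=2)]))
```

```text
11.3833 [0.49561374 0.14393751 0.2230612 ] [ 0.19607971  0.18360591 -0.61107084  1.9049207   0.12063163  1.08229113
 -1.07161997]
[561.14681153 406.34133717] [319.8668164  175.29156841]
```

View pics/c4.png

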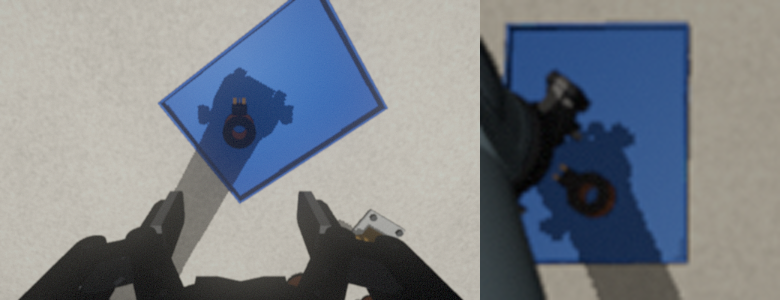

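The coil stands flat in the tray, at wrist crop (238,130), and the fingers are clear. Next I yaw the tool so the fingers close along world y, and go back to the core tube.

Call:
play_rows([
  {"xyz": [0, 0, 0], "yaw": 0.038},
  {"xyz": [0, 0, 0], "yaw": 0.038},
  {"xyz": [0, 0, 0], "yaw": 0.038},
  {"xyz": [0, 0, 0], "yaw": 0.038},
  {"xyz": [0, 0, 0], "yaw": 0.038},
  {"xyz": [0, 0, 0], "yaw": 0.038},
  {"xyz": [0, 0, 0], "yaw": 0.038},
  {"xyz": [0, 0, 0], "yaw": 0.039},
  {"xyz": [0.1, 0.5, 0], "yaw": 0},
  {"xyz": [0.2, 0.9, 0], "yaw": 0},
  {"xyz": [0.2, 1, 0], "yaw": 0},
  {"xyz": [0.2, 1, 0], "yaw": 0},
])

```text
t: 12.48
eef_pos: [0.507, 0.0736, 0.2182]
tcp_rot: [[1.0, 0.009, -0.003], [0.009, -1.0, -0.001], [-0.003, 0.001, -1.0]]
ft_force: [0.4, 0.3, 0.1]
opening: 0.0682
grasp_force: 0.0
```

Call:
play_rows([
  {"xyz": [0.2, 1, 0], "yaw": 0},
  {"xyz": [0.2, 1, 0], "yaw": 0},
  {"xyz": [0.2, 1, 0], "yaw": 0},
  {"xyz": [0.2, 1, 0], "yaw": 0},
  {"xyz": [0.2, 1, 0], "yaw": 0},
  {"xyz": [0.2, 1, 0], "yaw": 0},
  {"xyz": [0.2, 1, 0], "yaw": 0},
  {"xyz": [0.2, 1, 0], "yaw": 0},
  {"xyz": [0.2, 0.7, 0], "yaw": 0},
  {"xyz": [0, 0, 0], "yaw": 0},
  {"xyz": [0, 0, 0], "yaw": 0},
  {"xyz": [0, 0, 0], "yaw": 0},
])

```text
t: 13.48
eef_pos: [0.5441, -0.0972, 0.2191]
tcp_rot: [[1.0, 0.006, -0.001], [0.006, -1.0, 0.001], [-0.001, -0.001, -1.0]]
ft_force: [0.1, -0.1, 0.3]
opening: 0.0683
grasp_force: 0.0
```

Run:
```python
from h import *
o=robot.get_obs();print(o['t'],o['eef_pos'],o['tcp_rot'].round(3).tolist(),o['joints'])
im=get_image('wrist')[:,:,::-1].copy();cv2.imwrite('pics/w4.png',im)
ci=camera_info('wrist');u,v=project(ci,[.5622,-.148,.124]);print(u,v,project(ci,[.5622,-.148,.06]))
x,y=int(u)-100,max(int(v)-75,0);cv2.imwrite('pics/c5.png',cv2.resize(im[y:y+150,x:x+200],None,fx=4,fy=4,interpolation=2));print(x,y)
```

```text
13.4833 [ 0.54412909 -0.09722031  0.21912677] [[1.0, 0.006, -0.001], [0.006, -1.0, 0.001], [-0.001, -0.001, -1.0]] [ 0.39641821  0.23412    -0.33364574  1.83137868  0.08431358  1.09127612
 -1.53215066]
391.2106973994306 179.43588305878274 [377.19360793 161.59793061]
291 104
```

View pics/c5.png

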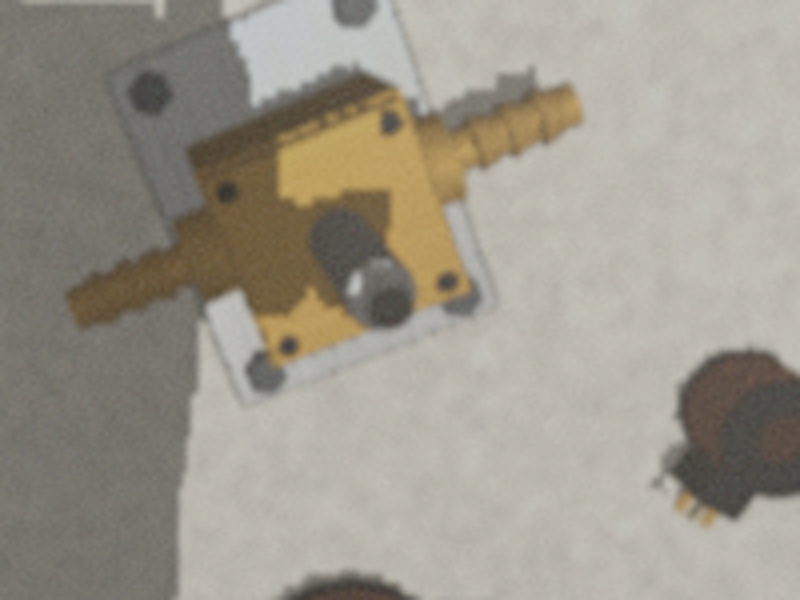

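The bare tube is seated, with its tip at crop (390,306), or (388.5,180.5). That is within 1–2 mm of my estimate.

Call:
play_rows([
  {"xyz": [0.3, 0.8, 0], "yaw": 0},
  {"xyz": [0.3, 0.9, 0], "yaw": 0},
  {"xyz": [0.3, 0.8, 0.2], "yaw": 0},
  {"xyz": [0, 0, 0.8], "yaw": 0},
  {"xyz": [0, 0, 1], "yaw": 0},
  {"xyz": [0, 0, 0.5], "yaw": 0},
  {"xyz": [0, 0, 0], "yaw": 0},
  {"xyz": [0, 0, 0], "yaw": 0},
  {"xyz": [0, 0, 0], "yaw": 0},
])

```text
t: 14.28
eef_pos: [0.5635, -0.1482, 0.1705]
tcp_rot: [[1.0, 0.005, 0.001], [0.005, -1.0, -0.0], [0.001, 0.0, -1.0]]
ft_force: [0.2, -0.4, 0.6]
opening: 0.0684
grasp_force: 0.0
```

Run:
```python
from h import *
ci=camera_info('wrist');o=robot.get_obs();p=np.array([.5617,-.1471,.07]);print(o['eef_pos'],rows(p-o['eef_pos']))
```

```text
[ 0.56346132 -0.14819163  0.17049164] [-0.09439254 -0.05535967  5.0244587 ]
```

Call:
play_rows([
  {"xyz": [-0.04, -0.02, 0.5], "yaw": 0},
  {"xyz": [-0.03, -0.02, 0.8], "yaw": 0},
  {"xyz": [0, 0, 0.8], "yaw": 0},
  {"xyz": [0, 0, 0.8], "yaw": 0},
  {"xyz": [0, 0, 0.8], "yaw": 0},
  {"xyz": [0, 0, 0.7], "yaw": 0},
  {"xyz": [0, 0, 0.4], "yaw": 0},
  {"xyz": [0, 0, 0.2], "yaw": 0},
  {"xyz": [0, 0, 0], "yaw": 0},
  {"xyz": [0, 0, 0], "yaw": 0},
])

```text
t: 15.12
eef_pos: [0.562, -0.1479, 0.0703]
tcp_rot: [[1.0, 0.004, 0.001], [0.004, -1.0, -0.0], [0.001, 0.0, -1.0]]
ft_force: [0.5, -1.2, 0.3]
opening: 0.0684
grasp_force: 0.0
```

Call:
play_rows([
  {"xyz": [0, 0, 0], "yaw": 0},
  {"xyz": [0, 0, 0], "yaw": 0},
  {"xyz": [0, 0, 0], "yaw": 0},
  {"xyz": [0, 0, 0], "yaw": 0},
  {"xyz": [0, 0, 0], "yaw": 0},
  {"xyz": [0, 0, 0], "yaw": 0},
  {"xyz": [0, 0, 0], "yaw": 0},
  {"xyz": [0, 0, 0], "yaw": 0},
  {"xyz": [0, 0, 0], "yaw": 0},
  {"xyz": [0, 0, 0], "yaw": 0},
  {"xyz": [0, 0, 0], "yaw": 0},
], claw=0, force=40)

```text
t: 16.03
eef_pos: [0.5618, -0.1478, 0.0703]
tcp_rot: [[1.0, 0.004, 0.001], [0.004, -1.0, -0.0], [0.001, 0.0, -1.0]]
ft_force: [-1.2, -0.0, 5.4]
opening: 0.0132
grasp_force: 39.0
```

Call:
play_rows([
  {"xyz": [0, 0, -0.2], "yaw": 0},
  {"xyz": [0, 0, -0.3], "yaw": 0},
  {"xyz": [0, 0, -0.4], "yaw": 0},
  {"xyz": [0, 0, -0.5], "yaw": 0},
  {"xyz": [0, 0, -0.5], "yaw": 0},
  {"xyz": [0, 0, -0.5], "yaw": 0},
  {"xyz": [0, 0, -0.5], "yaw": 0},
  {"xyz": [0, 0, -0.5], "yaw": 0},
  {"xyz": [0, 0, -0.5], "yaw": 0},
  {"xyz": [0, 0, -0.5], "yaw": 0},
  {"xyz": [0, 0, -0.4], "yaw": 0},
  {"xyz": [0, 0, 0], "yaw": 0},
], force=60)

```text
t: 17.03
eef_pos: [0.563, -0.1482, 0.1683]
tcp_rot: [[1.0, 0.004, 0.004], [0.004, -1.0, -0.001], [0.004, 0.001, -1.0]]
ft_force: [1.0, -0.6, -1.1]
opening: 0.0126
grasp_force: 58.4
```

Run:
```python
from h import *
im=cv2.imread('pics/t3.png')
# far wall edge of tray, top view before arm
im=cv2.imread('pics/top0.png');ci=camera_info('top')
m=cv2.inRange(cv2.cvtColor(im,cv2.COLOR_BGR2HSV),(100,120,60),(125,255,255))
for u in (235,250,265):
    c=np.where(m[130:200,u])[0].min()+130;print(u,onz(ci,(u,c-.5),.022))
im=cv2.imread('pics/w3.png')
```

```text
235 [0.6753335  0.18638787 0.022     ]
250 [0.67574718 0.13961926 0.022     ]
265 [0.67616085 0.09285305 0.022     ]
```

The tube is out of the valve. My plan is to let the plunger bear against the outside of the tray's far rim, then draw the gripper back in an arc so the tube pivots in the pads and the seal swings away from the robot. First I transit beyond the far rim.

Call:
play_rows([
  {"xyz": [0.2, -0.4, 0], "yaw": 0},
  {"xyz": [0.4, -0.8, 0], "yaw": 0},
  {"xyz": [0.5, -1, 0], "yaw": 0},
  {"xyz": [0.5, -1, 0], "yaw": 0},
  {"xyz": [0.5, -1, 0], "yaw": 0},
  {"xyz": [0.5, -1, 0], "yaw": 0},
  {"xyz": [0.5, -1, 0], "yaw": 0},
  {"xyz": [0.5, -1, 0], "yaw": 0},
  {"xyz": [0.5, -1, 0], "yaw": 0},
  {"xyz": [0.5, -1, 0], "yaw": 0},
  {"xyz": [0.5, -1, 0], "yaw": 0},
  {"xyz": [0.5, -1, 0], "yaw": 0},
])

```text
t: 18.03
eef_pos: [0.672, 0.0785, 0.1642]
tcp_rot: [[1.0, 0.005, -0.002], [0.005, -1.0, 0.0], [-0.002, -0.0, -1.0]]
ft_force: [-0.3, 0.8, -2.4]
opening: 0.0123
grasp_force: 58.5
```

Call:
play_rows([
  {"xyz": [0.5, -1, 0], "yaw": 0},
  {"xyz": [0.5, -1, 0], "yaw": 0},
  {"xyz": [0.4, -0.9, 0], "yaw": 0},
  {"xyz": [0.3, -0.5, 0], "yaw": 0},
  {"xyz": [0.2, 0, 0], "yaw": 0},
  {"xyz": [0, 0, 0], "yaw": 0},
  {"xyz": [0, 0, 0], "yaw": 0},
  {"xyz": [0, 0, 0], "yaw": 0},
])

```text
t: 18.7
eef_pos: [0.7101, 0.1417, 0.1652]
tcp_rot: [[1.0, 0.001, -0.001], [0.001, -1.0, -0.002], [-0.001, 0.002, -1.0]]
ft_force: [-0.2, -0.7, -1.9]
opening: 0.0125
grasp_force: 58.5
```

Run:
```python
from h import *
o=robot.get_obs();print(o['t'],o['eef_pos'],o['ft_force'])
ci=camera_info('wrist');im=get_image('wrist')[:,:,::-1].copy();cv2.imwrite('pics/w5.png',im)
m=cv2.inRange(cv2.cvtColor(im,cv2.COLOR_BGR2HSV),(100,90,40),(128,255,255))
for y in(.08,.10,.19,.21):
    u,v=project(ci,[.676,y,.022]);c=np.where(m[:,int(u)])[0]
    print(y,u,v,c[:1],onz(ci,(u,c.min()-.5),.022) if len(c) else '')
```

```text
18.7 [0.71009204 0.14173929 0.16524108] [-0.18929123 -0.67112028 -1.92226877]
0.08 387.9257393293355 221.27655359512727 [219] [0.67869927 0.08016675 0.022     ]
0.1 365.90156451729797 221.2866003509284 [214] [0.68353194 0.10031453 0.022     ]
0.19 266.70554048394916 221.33185054706115 [216] [0.68164777 0.18972715 0.022     ]
0.21 244.64257333362752 221.34191499874208 [216] [0.68165656 0.2096135  0.022     ]
```

Call:
play_rows([
  {"xyz": [0, 0, 0.4], "yaw": 0},
  {"xyz": [0, 0, 0.8], "yaw": 0},
  {"xyz": [0, 0, 0.9], "yaw": 0},
  {"xyz": [0, 0, 0.9], "yaw": 0},
  {"xyz": [0, 0, 0.9], "yaw": 0},
  {"xyz": [0, 0, 0.7], "yaw": 0},
  {"xyz": [0, 0, 0.5], "yaw": 0},
  {"xyz": [0, 0, 0.3], "yaw": 0},
  {"xyz": [0, 0, 0.1], "yaw": 0},
  {"xyz": [0, 0, 0], "yaw": 0},
  {"xyz": [0, 0, 0], "yaw": 0},
])

```text
t: 19.67
eef_pos: [0.711, 0.145, 0.0568]
tcp_rot: [[1.0, 0.004, 0.002], [0.004, -1.0, 0.001], [0.002, -0.001, -1.0]]
ft_force: [0.1, 0.5, -2.1]
opening: 0.0126
grasp_force: 58.5
```

Call:
play_rows([
  {"xyz": [-0.4, 0, 0.05], "yaw": 0},
  {"xyz": [-0.4, 0, 0.05], "yaw": 0},
  {"xyz": [-0.3, 0, 0.05], "yaw": 0},
  {"xyz": [-0.2, 0, 0], "yaw": 0},
  {"xyz": [-0.15, 0, 0], "yaw": 0},
  {"xyz": [-0.15, 0, 0], "yaw": 0},
  {"xyz": [-0.15, 0, 0], "yaw": 0},
  {"xyz": [0, 0, 0], "yaw": 0},
], force=40)

```text
t: 20.33
eef_pos: [0.6812, 0.1446, 0.0542]
tcp_rot: [[1.0, 0.004, 0.015], [0.004, -1.0, 0.003], [0.015, -0.003, -1.0]]
ft_force: [9.7, 3.0, -8.3]
opening: 0.0127
grasp_force: 57.6
```

Call:
play_rows([
  {"xyz": [-0.12, 0, 0], "yaw": 0},
  {"xyz": [-0.12, 0, 0], "yaw": 0},
  {"xyz": [-0.12, 0, 0.02], "yaw": 0},
  {"xyz": [-0.12, 0, 0.03], "yaw": 0},
  {"xyz": [0, 0, 0], "yaw": 0},
], claw=0, force=30)

```text
t: 20.75
eef_pos: [0.6743, 0.1445, 0.055]
tcp_rot: [[1.0, 0.003, 0.019], [0.003, -1.0, 0.003], [0.019, -0.003, -1.0]]
ft_force: [11.0, 0.1, -5.6]
opening: 0.0125
grasp_force: 58.1
```

Call:
play_rows([
  {"xyz": [-0.15, 0, 0.05], "yaw": 0},
  {"xyz": [-0.15, 0, 0.05], "yaw": 0},
  {"xyz": [-0.15, 0, 0.05], "yaw": 0},
  {"xyz": [-0.15, 0, 0.05], "yaw": 0},
  {"xyz": [-0.15, 0, 0.07], "yaw": 0},
  {"xyz": [-0.15, 0, 0.08], "yaw": 0},
  {"xyz": [0, 0, 0], "yaw": 0},
])

```text
t: 21.33
eef_pos: [0.6592, 0.1447, 0.052]
tcp_rot: [[1.0, 0.003, 0.025], [0.002, -1.0, 0.004], [0.025, -0.004, -1.0]]
ft_force: [10.0, 0.5, 5.7]
opening: 0.0126
grasp_force: 60.7
```

Run:
```python
from h import *
o=robot.get_obs();print(o['t'],o['eef_pos'],o['ft_force'],o['moment'])
im=get_image('wrist')[:,:,::-1].copy();cv2.imwrite('pics/w6.png',im);s=get_image('scene')[:,:,::-1];cv2.imwrite('pics/s6.png',s)
u,v=map(int,project(camera_info('scene'),o['eef_pos']))
cv2.imwrite('pics/c6.png',np.hstack([cv2.resize(im,(480,300)),cv2.resize(s[v-40:v+35,u-37:u+38],(300,300),interpolation=2)]))
```

```text
21.3333 [0.65922222 0.14473761 0.05202847] [9.99335031 0.47949545 5.72835454] [-0.1375385  -2.52117655 -0.05966956]
```

View pics/c6.png

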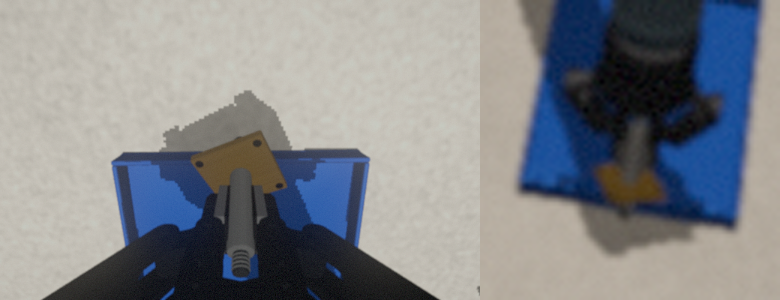

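The tube is tipping as intended: the thread end is toward the robot at (240,270) in the left half, and the plate and seal face away. The tilt is about 30°, so I continue the arc.

Call:
play_rows([
  {"xyz": [-0.14, 0, 0.09], "yaw": 0},
  {"xyz": [-0.14, 0, 0.09], "yaw": 0},
  {"xyz": [-0.14, 0, 0.1], "yaw": 0},
  {"xyz": [-0.12, 0, 0.1], "yaw": 0},
  {"xyz": [-0.1, 0, 0.1], "yaw": 0},
  {"xyz": [0, 0, 0], "yaw": 0},
])

```text
t: 21.93
eef_pos: [0.6455, 0.1452, 0.0429]
tcp_rot: [[1.0, 0.003, 0.023], [0.003, -1.0, 0.004], [0.023, -0.004, -1.0]]
ft_force: [7.3, -0.2, 11.0]
opening: 0.0123
grasp_force: 61.6
```

```bash
cat > ang.py <<'E'
from h import *
import sys
o=robot.get_obs();R=o['tcp_rot'];G=o['eef_pos']-.019*R[:,2]
ci=camera_info('wrist');im=get_image('wrist')[:,:,::-1].copy();cv2.imwrite(sys.argv[1],im)
print(o['t'],o['eef_pos'],o['ft_force'],R[:,2])
b=cv2.inRange(cv2.cvtColor(im,cv2.COLOR_BGR2HSV),(8,90,50),(25,255,255));b[330:]=0
c=max(cv2.findContours(b,0,1)[0],key=cv2.contourArea);c=cv2.convexHull(c);k,q=cv2.minEnclosingTriangle(c);q=cv2.approxPolyDP(c,6,True)[:,0];print('plate corners',q.tolist())
a=np.arctan2(R[1,1],0)
for th in range(25,61,5):
    t=np.radians(th);u=np.array([-np.sin(t),0,np.cos(t)]);r=np.array([np.cos(t),0,np.sin(t)]);y=np.array([0,1,0])
    P=G-29*u*.001
    w=[project(ci,P+.024*np.sqrt(2)*(np.cos(f)*r+np.sin(f)*y)).round().tolist() for f in np.radians(21+45+90*np.arange(4))]
    print(th,'tip',project(ci,G+.035*u).round(),'corners',w)
E
python3 ang.py pics/w7.png
```

```text
21.9333 [0.64554252 0.14518301 0.04293389] [ 7.28516    -0.24920828 10.96286978] [ 0.02257333  0.00366254 -0.99973848]
plate corners [[384, 230], [297, 246], [250, 202], [346, 167]]
25 tip [320. 377.] corners [[253.0, 217.0], [295.0, 275.0], [381.0, 256.0], [353.0, 188.0]]
30 tip [320. 380.] corners [[251.0, 215.0], [295.0, 269.0], [381.0, 251.0], [354.0, 188.0]]
35 tip [320. 382.] corners [[250.0, 213.0], [295.0, 262.0], [382.0, 246.0], [355.0, 188.0]]
40 tip [320. 384.] corners [[249.0, 212.0], [295.0, 255.0], [382.0, 241.0], [356.0, 190.0]]
45 tip [320. 384.] corners [[247.0, 212.0], [295.0, 249.0], [383.0, 237.0], [357.0, 192.0]]
50 tip [320. 384.] corners [[246.0, 212.0], [295.0, 242.0], [384.0, 233.0], [358.0, 196.0]]
55 tip [320. 382.] corners [[244.0, 213.0], [295.0, 236.0], [384.0, 229.0], [359.0, 200.0]]
60 tip [320. 380.] corners [[243.0, 214.0], [294.0, 230.0], [385.0, 226.0], [360.0, 206.0]]
```

Call:
play_rows([
  {"xyz": [0, 0, -0.2], "yaw": 0},
  {"xyz": [0, 0, -0.3], "yaw": 0},
  {"xyz": [0, 0, -0.4], "yaw": 0},
  {"xyz": [0, 0, -0.5], "yaw": 0},
  {"xyz": [0, 0, -0.6], "yaw": 0},
  {"xyz": [0, 0, -0.6], "yaw": 0},
  {"xyz": [-0.2, 0, -0.6], "yaw": 0},
  {"xyz": [-0.5, 0, -0.6], "yaw": 0},
  {"xyz": [-0.6, 0, -0.6], "yaw": 0},
  {"xyz": [-0.6, 0, -0.6], "yaw": 0},
  {"xyz": [-0.6, 0, -0.6], "yaw": 0},
  {"xyz": [-0.5, 0, -0.5], "yaw": 0},
], force=80)

```text
t: 22.98
eef_pos: [0.5731, 0.1445, 0.1585]
tcp_rot: [[1.0, 0.005, -0.001], [0.005, -1.0, -0.0], [-0.001, 0.0, -1.0]]
ft_force: [-0.4, 0.8, -1.8]
opening: 0.0117
grasp_force: 77.9
```

Call:
play_rows([
  {"xyz": [-0.4, 0, -0.5], "yaw": 0},
  {"xyz": [-0.3, 0, -0.4], "yaw": 0},
  {"xyz": [-0.1, 0, -0.2], "yaw": 0},
  {"xyz": [0, 0, 0], "yaw": 0},
  {"xyz": [0, 0, 0], "yaw": 0},
  {"xyz": [0, 0, 0], "yaw": 0},
])

```text
t: 23.48
eef_pos: [0.5587, 0.1438, 0.1786]
tcp_rot: [[1.0, 0.004, -0.001], [0.004, -1.0, -0.0], [-0.001, 0.0, -1.0]]
ft_force: [-0.6, -1.0, -2.0]
opening: 0.0124
grasp_force: 77.9
```

```bash
python3 ang.py pics/w8.png
python3 - <<'E'
from h import *
im=cv2.imread('pics/w8.png');s=get_image('scene')[:,:,::-1];cv2.imwrite('pics/s8.png',s);o=robot.get_obs()
ci=camera_info('scene');G=o['eef_pos']+[0,0,.019]
u,v=map(int,project(ci,G));print(u-35,v-35)
for th in(0,30,45,60):
    t=np.radians(th);a=np.array([-np.sin(t),0,np.cos(t)]);print(th,'tip',project(ci,G+.035*a),'seal',project(ci,G-.065*a),'plate',project(ci,G-.032*a))
cv2.imwrite('pics/c8.png',np.hstack([im[130:400,180:460],cv2.resize(s[v-35:v+40,u-35:u+40],(500,500),interpolation=2)[:270*2][115:385]]))
E
```

```text
23.4833 [0.55871687 0.1438048  0.17856028] [-0.58044283 -0.9619246  -2.00577604] [-7.65422241e-04 -1.91784414e-04 -9.99999689e-01]
plate corners [[344, 175], [376, 228], [341, 245], [289, 242], [278, 231], [278, 196], [317, 176]]
25 tip [320. 378.] corners [[252.0, 216.0], [295.0, 274.0], [381.0, 254.0], [353.0, 188.0]]
30 tip [320. 381.] corners [[251.0, 214.0], [295.0, 267.0], [381.0, 249.0], [354.0, 188.0]]
35 tip [320. 383.] corners [[250.0, 213.0], [295.0, 260.0], [382.0, 245.0], [355.0, 189.0]]
40 tip [320. 384.] corners [[248.0, 212.0], [295.0, 253.0], [382.0, 240.0], [356.0, 190.0]]
45 tip [320. 384.] corners [[247.0, 212.0], [295.0, 247.0], [383.0, 236.0], [357.0, 193.0]]
50 tip [320. 383.] corners [[245.0, 212.0], [294.0, 241.0], [383.0, 232.0], [358.0, 197.0]]
55 tip [320. 382.] corners [[244.0, 213.0], [294.0, 235.0], [384.0, 228.0], [359.0, 202.0]]
60 tip [320. 380.] corners [[242.0, 215.0], [294.0, 229.0], [385.0, 225.0], [360.0, 207.0]]
354 162
0 tip [390.36881654 190.65849812] seal [387.187544  210.5231439] plate [388.20261935 204.18476451]
30 tip [390.9393828  187.68970741] seal [386.09453675 216.26937789] plate [387.66955919 206.97834535]
45 tip [391.05183825 187.22861086] seal [385.83440051 217.43037035] plate [387.54966644 207.50134931]
60 tip [391.03856538 187.49306892] seal [385.80089249 217.27185983] plate [387.5426558  207.36906399]
```

View pics/c8.png

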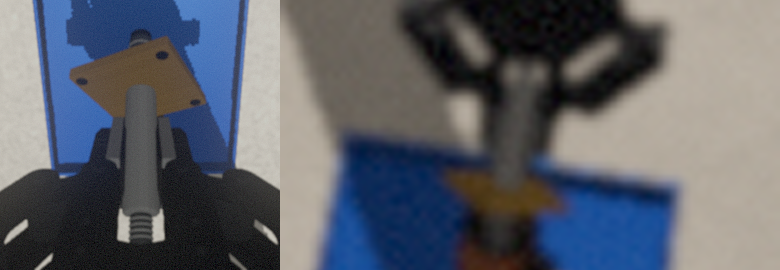

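The wrist half shows the tube tipped, with the thread end toward the robot and the plate and plunger away over the tray. The plate corners in the full image are at (345,168), (388,231), (295,246) and (248,202), and the thread end is near (321,372). I'll solve the tilt from these corners.

Run:
```python
from h import *
ci=camera_info('wrist');o=robot.get_obs()
img=np.array([[345,168],[388,231],[295,246],[248,202]],float)
im=cv2.imread('pics/w8.png')
hsv=cv2.cvtColor(im,cv2.COLOR_BGR2HSV);b=cv2.inRange(hsv,(5,60,40),(28,255,255));b[:150]=0;b[262:]=0;b[:,:235]=0;b[:,400:]=0
b=cv2.morphologyEx(b,cv2.MORPH_CLOSE,np.ones((25,25)));b=cv2.morphologyEx(b,cv2.MORPH_OPEN,np.ones((5,5)))
c=cv2.convexHull(max(cv2.findContours(b,0,1)[0],key=cv2.contourArea));q=cv2.approxPolyDP(c,5,True)[:,0];print(q.tolist())
h=.024
obj=np.array([[h,h,.006],[h,-h,.006],[-h,-h,.006],[-h,h,.006]])
R=cv2.Rodrigues(np.array(ci['rvec'],float))[0];t=np.array(ci['tvec'],float).ravel()
def pnp(img):
  n,rv,tv,er=cv2.solvePnPGeneric(obj,img,np.array(ci['mtx']),None,flags=cv2.SOLVEPNP_IPPE)
  for a,p,e in zip(rv,tv,er):
    u=R.T@cv2.Rodrigues(a)[0][:,2];P=R.T@(p.ravel()-t)
    print('axis',u.round(3),'tilt',np.degrees(np.arccos(u[2])).round(1),'seal',(P-.03*u).round(3),'tip',(P+.07*u).round(3),project(ci,P+.07*u),'err',e)
pnp(img)
for s in range(3):pnp(img+np.random.default_rng(s).normal(0,1.5,img.shape))
from scipy.optimize import least_squares
G=o['eef_pos']+[0,0,.019]
def f(x):
  th,d,ph=x;a=np.array([-np.sin(th),0,np.cos(th)]);r=np.array([np.cos(th),0,np.sin(th)]);y=np.array([0,1.,0])
  P=G-d*a;return np.ravel([project(ci,P+h*2**.5*(np.cos(ph+k*np.pi/2)*r+np.sin(ph+k*np.pi/2)*y)) for k in(0,-1,-2,-3)]-img)
s=least_squares(f,[.78,.03,-.35],x_scale=[1,.01,1]);print(np.degrees(s.x),s.x[1],s.fun.round(1))
```

```text
[[383, 232], [342, 245], [294, 246], [251, 201], [346, 168]]
axis [-0.252 -0.302 -0.919] tilt 156.8 seal [0.588 0.154 0.209] tip [0.562 0.123 0.117] [351.92776228 213.65137404] err [59.13702288]
axis [-0.329  0.359 -0.873] tilt 150.9 seal [0.604 0.133 0.207] tip [0.571 0.169 0.12 ] [279.80455271 201.56937359] err [60.04559974]
axis [-0.257 -0.272 -0.927] tilt 158.0 seal [0.587 0.152 0.209] tip [0.562 0.125 0.116] [349.23228518 214.11730936] err [58.99852466]
axis [-0.332  0.335 -0.882] tilt 151.9 seal [0.604 0.134 0.206] tip [0.571 0.167 0.118] [282.99377931 201.95851407] err [59.81247406]
axis [-0.252 -0.29  -0.923] tilt 157.4 seal [0.588 0.153 0.209] tip [0.562 0.124 0.117] [351.13718813 213.65717276] err [58.81377224]
axis [-0.333  0.336 -0.881] tilt 151.8 seal [0.604 0.134 0.207] tip [0.571 0.168 0.119] [282.35973322 201.82440982] err [59.71834139]
axis [-0.253 -0.268 -0.93 ] tilt 158.4 seal [0.587 0.152 0.208] tip [0.562 0.125 0.115] [348.66434229 212.9575241 ] err [58.78477027]
axis [-0.338  0.31  -0.889] tilt 152.7 seal [0.604 0.135 0.206] tip [0.57  0.166 0.117] [285.44183634 201.8320507 ] err [59.77443534]
[ 34.89904329   2.14237902 -18.97023819] 0.037391567659870756 [ 2.4  3.2 -5.1 -3.3  5.5  1.6  2.6 -0.4]
```

Run:
```python
from h import *
ci=camera_info('wrist');o=robot.get_obs();print(o['eef_pos'])
h=.024;R=cv2.Rodrigues(np.array(ci['rvec'],float))[0];t=np.array(ci['tvec'],float).ravel()
obj=np.array([[h,-h,.006],[h,h,.006],[-h,h,.006],[-h,-h,.006]])[::1]
for img in([[345,168],[388,231],[295,246],[248,202]],[[345,168],[387,232],[294,247],[250,201]]):
 for ob in(obj,obj*[1,-1,1]):
  n,rv,tv,er=cv2.solvePnPGeneric(ob,np.array(img,float),np.array(ci['mtx']),None,flags=cv2.SOLVEPNP_IPPE)
  for a,p,e in zip(rv,tv,er):
    u=R.T@cv2.Rodrigues(a)[0][:,2];P=R.T@(p.ravel()-t)
    if u[2]>0:print('axis',u.round(3),'tilt',np.degrees(np.arccos(u[2])).round(1),'seal',(P-.03*u).round(3),'tip',(P+.07*u).round(3),project(ci,P+.07*u),'err',e)
# tube edge profile: thread end in grey, column 321
im=cv2.imread('pics/w8.png');print(cv2.cvtColor(im,6)[330:400:2,316:326].mean(1).astype(int).tolist())
hsv=cv2.cvtColor(im,cv2.COLOR_BGR2HSV)
for v in range(160,270,6):
  w=np.where((hsv[v,230:400,0]>5)&(hsv[v,230:400,0]<30)&(hsv[v,230:400,1]>80))[0]
  print(v,(w.min()+230,w.max()+230) if len(w) else '')
```

```text
[0.55861768 0.14378297 0.178262  ]
[86, 87, 87, 90, 95, 89, 65, 44, 76, 79, 47, 74, 82, 47, 73, 90, 50, 65, 84, 52, 45, 43, 34, 24, 28, 24, 26, 25, 26, 25, 26, 27, 21, 22, 22]
160 
166 
172 (np.int64(329), np.int64(346))
178 (np.int64(311), np.int64(350))
184 (np.int64(296), np.int64(353))
190 (np.int64(280), np.int64(357))
196 (np.int64(265), np.int64(361))
202 (np.int64(265), np.int64(365))
208 (np.int64(252), np.int64(367))
214 (np.int64(273), np.int64(373))
220 (np.int64(268), np.int64(377))
226 (np.int64(272), np.int64(381))
232 (np.int64(279), np.int64(384))
238 (np.int64(286), np.int64(362))
244 (np.int64(292), np.int64(342))
250 
256 
262 
268
```

Run:
```python
from h import *
from scipy.optimize import least_squares
ci=camera_info('wrist');o=robot.get_obs();G=o['eef_pos']+[0,0,.019];h=.024*2**.5
def fit(zs):
  def f(x):
    th,d,ph,yo=x;a=np.array([-np.sin(th),0,np.cos(th)]);r=np.array([np.cos(th),0,np.sin(th)]);y=np.array([0,1.,0])
    O=G+yo*y-d*a
    c=lambda k,z:project(ci,O+z*a+h*(np.cos(ph+k)*r+np.sin(ph+k)*y))
    q=np.pi/2
    e=[c(0,0)-[344,168],c(-q,zs)-[387,232],c(-2*q,.006)-[295,247],c(-3*q,zs)-[249,202],project(ci,O+.07*a)-[321,371],project(ci,O+.06*a)-[321,342]]
    return np.ravel(e)
  s=least_squares(f,[.78,.035,-.35,0],x_scale=[1,.01,1,.01]);print(zs,'tilt',np.degrees(s.x[0]).round(1),'graspz',s.x[1:].round(4),s.fun.round(1),'seal z',(G[2]-(s.x[1]+.03)*np.cos(s.x[0])).round(3))
for z in(0,.003,.006):fit(z)
```

```text
0 tilt 36.1 graspz [ 3.860e-02 -3.361e-01  3.000e-04] [ 3.2  1.1 -4.8 -7.3  4.5  6.6  1.1 -3.3 -1.7  1.2 -1.6  1.1] seal z 0.142
0.003 tilt 38.0 graspz [ 3.900e-02 -3.405e-01  3.000e-04] [ 3.8  0.3 -4.1 -4.7  4.2  3.2 -0.1  0.3 -1.7  0.4 -1.6  0.4] seal z 0.143
0.006 tilt 39.5 graspz [ 3.950e-02 -3.455e-01  3.000e-04] [ 4.4 -0.5 -3.6 -1.5  3.9  0.3 -1.1  4.3 -1.7 -0.9 -1.6 -0.7] seal z 0.144
```

Run:
```python
from h import *
from scipy.optimize import least_squares
im=cv2.imread('pics/w8.png');g=cv2.cvtColor(im,6)
hs=cv2.cvtColor(im,cv2.COLOR_BGR2HSV)
print('sat col321',[(v,int(hs[v,317:326,1].mean()),int(g[v,317:326].mean())) for v in range(150,232,3)])
for v in (230,260,300,330):print(v,[int(x) for x in hs[v,295:350:2,1]],[int(x) for x in g[v,295:350:2]])
```

```text
sat col321 [(150, 172, 62), (153, 172, 62), (156, 173, 62), (159, 165, 42), (162, 114, 34), (165, 77, 47), (168, 56, 56), (171, 22, 78), (174, 61, 63), (177, 93, 76), (180, 99, 75), (183, 100, 81), (186, 109, 79), (189, 107, 81), (192, 110, 78), (195, 114, 77), (198, 110, 79), (201, 109, 81), (204, 114, 79), (207, 112, 80), (210, 110, 81), (213, 98, 79), (216, 9, 89), (219, 6, 87), (222, 5, 89), (225, 5, 90), (228, 6, 89), (231, 7, 89)]
230 [87, 106, 97, 90, 105, 56, 23, 6, 15, 3, 11, 5, 9, 3, 5, 3, 6, 0, 0, 3, 26, 112, 118, 130, 108, 111, 110, 114] [81, 78, 80, 85, 78, 77, 64, 80, 83, 82, 90, 93, 86, 88, 92, 94, 84, 85, 86, 81, 77, 73, 76, 76, 83, 82, 85, 77]
260 [22, 21, 21, 23, 69, 52, 12, 12, 3, 3, 9, 17, 6, 0, 8, 6, 3, 12, 9, 16, 15, 37, 23, 21, 3, 4, 7, 14] [75, 69, 67, 63, 43, 40, 80, 81, 87, 82, 86, 84, 90, 90, 91, 89, 87, 83, 87, 80, 69, 36, 53, 70, 75, 70, 69, 72]
300 [142, 108, 75, 66, 64, 8, 3, 9, 8, 3, 3, 3, 9, 9, 3, 5, 3, 6, 6, 6, 13, 6, 15, 30, 41, 38, 43, 76] [22, 31, 33, 42, 33, 64, 81, 84, 89, 84, 89, 84, 86, 87, 89, 92, 86, 86, 83, 82, 76, 44, 33, 40, 22, 24, 37, 28]
330 [48, 49, 48, 25, 3, 15, 9, 6, 14, 3, 6, 0, 3, 3, 6, 3, 8, 6, 3, 6, 10, 10, 24, 20, 16, 41, 69, 73] [32, 26, 32, 39, 73, 82, 82, 80, 87, 90, 85, 86, 89, 88, 88, 86, 91, 84, 84, 85, 77, 76, 49, 37, 30, 35, 20, 32]
```

Run:
```python
from h import *
from scipy.optimize import least_squares
ci=camera_info('wrist');o=robot.get_obs();G=o['eef_pos']+[0,0,.019]
F=[(-.03,.006,159),(.006,.007,214.5),(.06,.007,342),(.07,.0045,371)]
def f(x,dx=0):
    th,d,rr=x;a=np.array([-np.sin(th),0,np.cos(th)]);r=np.array([np.cos(th),0,np.sin(th)])
    return [project(ci,G+rr*r+a*(z-d)+r*q)[1]-v for z,q,v in F]
s=least_squares(f,[.7,.035,0],x_scale=[1,.01,.01]);print(np.degrees(s.x[0]),s.x[1:],np.round(s.fun,1))
s=least_squares(lambda x:f([x[0],x[1],0]),[.7,.035],x_scale=[1,.01]);print(np.degrees(s.x[0]),s.x[1:],np.round(s.fun,1))
```

```text
36.8591381474702 [ 0.03806894 -0.00024028] [-0.7  1.2 -1.5  1. ]
36.69549355342063 [0.03799157] [-0.6  1.1 -1.5  1.1]
```

Four features along the tube fit a tilt of 36.8° with about 1 px residuals. One more push at the rim should add about 8°.

Call:
play_rows([
  {"xyz": [0.4, 0, 0], "yaw": 0},
  {"xyz": [0.7, 0, 0], "yaw": 0},
  {"xyz": [0.8, 0, 0.1], "yaw": 0},
  {"xyz": [0.8, 0, 0.3], "yaw": 0},
  {"xyz": [0.8, 0, 0.5], "yaw": 0},
  {"xyz": [0.6, 0, 0.8], "yaw": 0},
  {"xyz": [0.4, 0, 0.8], "yaw": 0},
  {"xyz": [0, 0, 0.8], "yaw": 0},
  {"xyz": [0, 0, 0.8], "yaw": 0},
  {"xyz": [0, 0, 0.8], "yaw": 0},
  {"xyz": [0, 0, 0.5], "yaw": 0},
  {"xyz": [0, 0, 0], "yaw": 0},
], force=50)

```text
t: 24.58
eef_pos: [0.6467, 0.1435, 0.0673]
tcp_rot: [[1.0, 0.004, -0.006], [0.004, -1.0, -0.002], [-0.006, 0.002, -1.0]]
ft_force: [-1.0, -0.1, -3.0]
opening: 0.0119
grasp_force: 77.9
```

Call:
play_rows([
  {"xyz": [0, 0, 0.4], "yaw": 0},
  {"xyz": [0, 0, 0.4], "yaw": 0},
  {"xyz": [0, 0, 0.2], "yaw": 0},
  {"xyz": [0, 0, 0.1], "yaw": 0},
  {"xyz": [0, 0, 0], "yaw": 0},
  {"xyz": [0, 0, 0], "yaw": 0},
])

```text
t: 25.08
eef_pos: [0.649, 0.1446, 0.0494]
tcp_rot: [[1.0, 0.004, 0.001], [0.004, -1.0, 0.0], [0.001, -0.0, -1.0]]
ft_force: [-0.1, 0.4, -0.8]
opening: 0.012
grasp_force: 77.9
```

Call:
play_rows([
  {"xyz": [-0.05, 0, 0.12], "yaw": 0},
  {"xyz": [-0.05, 0, 0.12], "yaw": 0},
  {"xyz": [-0.1, 0, 0.1], "yaw": 0},
  {"xyz": [-0.1, 0, 0.1], "yaw": 0},
  {"xyz": [-0.1, 0, 0.08], "yaw": 0},
  {"xyz": [-0.1, 0, 0.08], "yaw": 0},
  {"xyz": [0, 0, 0], "yaw": 0},
])

```text
t: 25.67
eef_pos: [0.6467, 0.1449, 0.0427]
tcp_rot: [[1.0, 0.003, 0.017], [0.003, -1.0, 0.003], [0.017, -0.003, -1.0]]
ft_force: [4.4, -1.8, 8.3]
opening: 0.0124
grasp_force: 79.3
```

Call:
play_rows([
  {"xyz": [-0.1, 0, 0.07], "yaw": 0},
  {"xyz": [-0.1, 0, 0.07], "yaw": 0},
  {"xyz": [-0.1, 0, 0.07], "yaw": 0},
  {"xyz": [-0.1, 0, 0.07], "yaw": 0},
  {"xyz": [0, 0, 0], "yaw": 0},
  {"xyz": [0, 0, 0], "yaw": 0},
])

```text
t: 26.17
eef_pos: [0.6455, 0.145, 0.0414]
tcp_rot: [[1.0, 0.002, 0.03], [0.002, -1.0, 0.005], [0.03, -0.005, -1.0]]
ft_force: [8.2, -1.4, 14.8]
opening: 0.012
grasp_force: 80.3
```

Call:
play_rows([
  {"xyz": [-0.12, 0, 0.09], "yaw": 0},
  {"xyz": [-0.12, 0, 0.09], "yaw": 0},
  {"xyz": [-0.12, 0, 0.09], "yaw": 0},
  {"xyz": [-0.1, 0, 0.08], "yaw": 0},
  {"xyz": [0, 0, 0], "yaw": 0},
  {"xyz": [0, 0, 0], "yaw": 0},
])

```text
t: 26.67
eef_pos: [0.6341, 0.1453, 0.0319]
tcp_rot: [[1.0, 0.003, 0.026], [0.003, -1.0, 0.005], [0.026, -0.005, -1.0]]
ft_force: [8.1, -1.1, 9.4]
opening: 0.0124
grasp_force: 79.2
```

Call:
play_rows([
  {"xyz": [0.1, 0, -0.2], "yaw": 0},
  {"xyz": [0.1, 0, -0.3], "yaw": 0},
  {"xyz": [0, 0, -0.4], "yaw": 0},
  {"xyz": [0, 0, -0.6], "yaw": 0},
  {"xyz": [0, 0, -0.8], "yaw": 0},
  {"xyz": [-0.3, 0, -0.8], "yaw": 0},
  {"xyz": [-0.6, 0, -0.8], "yaw": 0},
  {"xyz": [-0.6, 0, -0.8], "yaw": 0},
  {"xyz": [-0.6, 0, -0.8], "yaw": 0},
  {"xyz": [-0.6, 0, -0.8], "yaw": 0},
  {"xyz": [-0.6, 0, -0.6], "yaw": 0},
  {"xyz": [-0.3, 0, -0.3], "yaw": 0},
], force=80)

```text
t: 27.67
eef_pos: [0.5508, 0.1446, 0.1695]
tcp_rot: [[1.0, 0.006, -0.002], [0.006, -1.0, -0.001], [-0.002, 0.001, -1.0]]
ft_force: [0.3, 0.5, -1.9]
opening: 0.0121
grasp_force: 78.5
```

Call:
play_rows([
  {"xyz": [-0.2, 0, -0.3], "yaw": 0},
  {"xyz": [0, 0, 0], "yaw": 0},
  {"xyz": [0, 0, 0], "yaw": 0},
  {"xyz": [0, 0, 0], "yaw": 0},
  {"xyz": [0, 0, 0], "yaw": 0},
])

```text
t: 28.08
eef_pos: [0.5494, 0.1436, 0.1735]
tcp_rot: [[1.0, 0.004, -0.002], [0.004, -1.0, -0.0], [-0.002, 0.0, -1.0]]
ft_force: [0.3, -0.5, -1.6]
opening: 0.012
grasp_force: 78.5
```

Run:
```python
from h import *
o=robot.get_obs();print(o['t'],o['eef_pos'],o['ft_force'])
im=get_image('wrist')[:,:,::-1].copy();cv2.imwrite('pics/w9.png',im)
g=cv2.cvtColor(im,6);hs=cv2.cvtColor(im,cv2.COLOR_BGR2HSV)
print([(v,int(hs[v,317:326,1].mean()),int(g[v,317:326].mean())) for v in list(range(130,232,3))+list(range(326,390,3))])
```

```text
28.0833 [0.54942124 0.14364151 0.17347569] [ 0.29428698 -0.45492062 -1.56324826]
[(130, 176, 65), (133, 175, 65), (136, 176, 62), (139, 141, 39), (142, 121, 40), (145, 75, 59), (148, 86, 50), (151, 48, 69), (154, 32, 81), (157, 76, 51), (160, 17, 94), (163, 52, 57), (166, 39, 64), (169, 16, 89), (172, 55, 67), (175, 104, 95), (178, 106, 82), (181, 102, 81), (184, 109, 80), (187, 101, 76), (190, 99, 75), (193, 105, 73), (196, 105, 72), (199, 107, 71), (202, 107, 74), (205, 106, 74), (208, 37, 84), (211, 7, 95), (214, 6, 95), (217, 7, 95), (220, 8, 97), (223, 5, 96), (226, 4, 95), (229, 6, 94), (326, 7, 95), (329, 8, 95), (332, 6, 95), (335, 6, 96), (338, 6, 94), (341, 7, 92), (344, 5, 94), (347, 7, 91), (350, 18, 45), (353, 8, 82), (356, 13, 60), (359, 6, 78), (362, 7, 67), (365, 8, 78), (368, 9, 77), (371, 11, 65), (374, 12, 61), (377, 40, 27), (380, 50, 26), (383, 50, 29), (386, 63, 22), (389, 43, 27)]
```

Features: seal end at v≈138.5, tube base at 208, shoulder at 349, tip at 375.5.

Run:
```python
from h import *
from scipy.optimize import least_squares
ci=camera_info('wrist');o=robot.get_obs();G=o['eef_pos']+[0,0,.019]
F=[(-.03,.006,138.5),(.006,.007,207.5),(.06,.007,349),(.07,.0045,375.5)]
def f(x):
    th,d=x;a=np.array([-np.sin(th),0,np.cos(th)]);r=np.array([np.cos(th),0,np.sin(th)])
    return [project(ci,G+a*(z-d)+r*q)[1]-v for z,q,v in F]
s=least_squares(f,[.7,.035],x_scale=[1,.01]);th,d=s.x;a=np.array([-np.sin(th),0,np.cos(th)]);print(np.degrees(th),d,np.round(s.fun,1),'seal',G-a*(d+.03),'tip',G+a*(.07-d))
# others undisturbed, coil still in tray
im=get_image('top')[:,:,::-1];i0=cv2.imread('pics/top0.png')
print([int(cv2.absdiff(im,i0)[y0:y1,x0:x1].max()) for x0,x1,y0,y1 in((145,172,148,248),(412,442,195,225))])
```

```text
53.15671917652516 0.03813585676902621 [-0.8  3.2 -1.9 -0.1] seal [0.6039702  0.14376477 0.15165324] tip [0.52394233 0.14376477 0.21161607]
[86, 14]
```

The tilt is now 53°, about 8° too far. I'll take it back by nudging the seal end gently against the inside of the far wall.

Call:
play_rows([
  {"xyz": [0.3, 0, 0.2], "yaw": 0},
  {"xyz": [0.5, 0, 0.5], "yaw": 0},
  {"xyz": [0.5, 0, 0.8], "yaw": 0},
  {"xyz": [0.5, 0, 0.8], "yaw": 0},
  {"xyz": [0.5, 0, 0.8], "yaw": 0},
  {"xyz": [0.2, 0, 0.8], "yaw": 0},
  {"xyz": [0, 0, 0.8], "yaw": 0},
  {"xyz": [0, 0, 0.7], "yaw": 0},
  {"xyz": [0, 0, 0.5], "yaw": 0},
  {"xyz": [0, 0, 0], "yaw": 0},
  {"xyz": [0, 0, 0], "yaw": 0},
], claw=0.05, force=50)

```text
t: 29.1
eef_pos: [0.599, 0.1442, 0.0557]
tcp_rot: [[1.0, 0.004, -0.002], [0.004, -1.0, -0.0], [-0.002, 0.0, -1.0]]
ft_force: [-0.1, -0.9, -2.0]
opening: 0.0122
grasp_force: 78.5
```

Call:
play_rows([
  {"xyz": [0, 0, 0.4], "yaw": 0},
  {"xyz": [0, 0, 0.35], "yaw": 0},
  {"xyz": [0, 0, 0.2], "yaw": 0},
  {"xyz": [0.1, 0, 0], "yaw": 0},
  {"xyz": [0.15, 0, 0], "yaw": 0},
  {"xyz": [0.1, 0, 0], "yaw": 0},
  {"xyz": [0, 0, 0], "yaw": 0},
  {"xyz": [0, 0, 0], "yaw": 0},
])

```text
t: 29.77
eef_pos: [0.6073, 0.1444, 0.038]
tcp_rot: [[1.0, 0.004, 0.001], [0.004, -1.0, 0.0], [0.001, -0.0, -1.0]]
ft_force: [0.6, -0.6, -2.6]
opening: 0.0123
grasp_force: 78.5
```

Call:
play_rows([
  {"xyz": [0.1, 0, 0.06], "yaw": 0},
  {"xyz": [0.1, 0, 0.04], "yaw": 0},
  {"xyz": [0.1, 0, 0], "yaw": 0},
  {"xyz": [0.1, 0, 0], "yaw": 0},
  {"xyz": [0.1, 0, 0], "yaw": 0},
  {"xyz": [0, 0, 0], "yaw": 0},
])

```text
t: 30.27
eef_pos: [0.6149, 0.1443, 0.0352]
tcp_rot: [[1.0, 0.004, -0.004], [0.004, -1.0, -0.001], [-0.004, 0.001, -1.0]]
ft_force: [-4.0, -1.0, 1.3]
opening: 0.0124
grasp_force: 78.5
```

Call:
play_rows([
  {"xyz": [0.12, 0, -0.06], "yaw": 0},
  {"xyz": [0.12, 0, -0.08], "yaw": 0},
  {"xyz": [0.12, 0, -0.1], "yaw": 0},
  {"xyz": [0.1, 0, -0.1], "yaw": 0},
  {"xyz": [0, 0, 0], "yaw": 0},
])

```text
t: 30.68
eef_pos: [0.6174, 0.1442, 0.0383]
tcp_rot: [[1.0, 0.005, -0.017], [0.005, -1.0, -0.003], [-0.017, 0.003, -1.0]]
ft_force: [-9.9, 0.2, -4.4]
opening: 0.012
grasp_force: 77.7
```

Call:
play_rows([
  {"xyz": [0.1, 0, -0.08], "yaw": 0},
  {"xyz": [0.1, 0, -0.08], "yaw": 0},
  {"xyz": [0.1, 0, -0.08], "yaw": 0},
  {"xyz": [0, 0, 0], "yaw": 0},
])

```text
t: 31.02
eef_pos: [0.62, 0.1441, 0.0415]
tcp_rot: [[1.0, 0.006, -0.024], [0.005, -1.0, -0.004], [-0.024, 0.004, -1.0]]
ft_force: [-12.1, 0.0, -4.6]
opening: 0.0122
grasp_force: 77.5
```

Call:
play_rows([
  {"xyz": [0.1, 0, -0.09], "yaw": 0},
  {"xyz": [0.1, 0, -0.09], "yaw": 0},
  {"xyz": [0, 0, 0], "yaw": 0},
])

```text
t: 31.27
eef_pos: [0.6248, 0.1442, 0.0457]
tcp_rot: [[1.0, 0.006, -0.023], [0.006, -1.0, -0.004], [-0.023, 0.004, -1.0]]
ft_force: [-12.8, 0.4, -2.7]
opening: 0.0125
grasp_force: 77.7
```

Call:
play_rows([
  {"xyz": [-0.3, 0, 0], "yaw": 0},
  {"xyz": [-0.5, 0, -0.1], "yaw": 0},
  {"xyz": [-0.5, 0, -0.4], "yaw": 0},
  {"xyz": [-0.5, 0, -0.7], "yaw": 0},
  {"xyz": [-0.5, 0, -0.9], "yaw": 0},
  {"xyz": [-0.5, 0, -0.9], "yaw": 0},
  {"xyz": [-0.5, 0, -0.9], "yaw": 0},
  {"xyz": [-0.4, 0, -0.9], "yaw": 0},
  {"xyz": [-0.2, 0, -0.9], "yaw": 0},
  {"xyz": [0, 0, -0.8], "yaw": 0},
  {"xyz": [0, 0, -0.5], "yaw": 0},
  {"xyz": [0, 0, -0.2], "yaw": 0},
], force=80)

```text
t: 32.27
eef_pos: [0.5602, 0.1446, 0.198]
tcp_rot: [[1.0, 0.004, 0.007], [0.004, -1.0, 0.001], [0.007, -0.001, -1.0]]
ft_force: [0.4, -0.1, -0.5]
opening: 0.0121
grasp_force: 78.6
```

Call:
play_rows([
  {"xyz": [0, 0, 0], "yaw": 0},
  {"xyz": [0, 0, 0], "yaw": 0},
  {"xyz": [0, 0, 0], "yaw": 0},
  {"xyz": [0, 0, 0], "yaw": 0},
])

```text
t: 32.6
eef_pos: [0.557, 0.1438, 0.1932]
tcp_rot: [[1.0, 0.004, -0.002], [0.004, -1.0, -0.0], [-0.002, 0.0, -1.0]]
ft_force: [-0.1, -0.4, -1.6]
opening: 0.0125
grasp_force: 78.5
```

```bash
cat > m.py <<'E'
from h import *
from scipy.optimize import least_squares
o=robot.get_obs();print(o['t'],o['eef_pos'],o['ft_force'])
ci=camera_info('wrist');im=get_image('wrist')[:,:,::-1].copy();cv2.imwrite('pics/w10.png',im)
g=cv2.cvtColor(im,6)[:,317:326].mean(1);s=cv2.cvtColor(im,cv2.COLOR_BGR2HSV)[:,317:326,1].mean(1)
print([(v,int(s[v]),int(g[v])) for v in list(range(130,176,3))+list(range(336,384,3))])
seal=next(v for v in range(110,230) if g[v]<g[110:125].mean()*.8)-.5
base=next(v for v in range(230,150,-1) if s[v]>55)+.5
sh=next(v for v in range(320,385) if g[v]<65)-.5
tip=next(v for v in range(395,330,-1) if g[v]>45)+.5
F=[(-.03,.006,seal),(.006,.007,base),(.06,.007,sh),(.07,.0045,tip)];print(F)
G=o['eef_pos']+[0,0,.019]
def f(x):
    th,d=x;a=np.array([-np.sin(th),0,np.cos(th)]);r=np.array([np.cos(th),0,np.sin(th)])
    return [project(ci,G+a*(z-d)+r*q)[1]-v for z,q,v in F]
q=least_squares(f,[.7,.035],x_scale=[1,.01]);th,d=q.x;a=np.array([-np.sin(th),0,np.cos(th)]);print(np.degrees(th),d,np.round(q.fun,1),'seal',G-a*(d+.03),'tip',G+a*(.07-d))
t=get_image('top')[:,:,::-1];i0=cv2.imread('pics/top0.png');c=camera_info('top')
for i in(i0,t):
    m=cv2.inRange(cv2.cvtColor(i,cv2.COLOR_BGR2HSV),(0,120,60),(8,255,255))|cv2.inRange(cv2.cvtColor(i,cv2.COLOR_BGR2HSV),(172,120,60),(180,255,255))
    print([np.argwhere(m[y:z,140:180]).mean(0).round(1) for y,z in((145,200),(201,252))])
E
python3 m.py
```

```text
32.6 [0.55701076 0.14375301 0.1932317 ] [-0.05228658 -0.43985207 -1.63468564]
[(130, 169, 64), (133, 175, 63), (136, 173, 63), (139, 174, 62), (142, 175, 62), (145, 174, 61), (148, 172, 60), (151, 167, 53), (154, 124, 33), (157, 98, 41), (160, 79, 47), (163, 27, 75), (166, 34, 69), (169, 41, 61), (172, 26, 74), (175, 83, 69), (336, 8, 88), (339, 7, 88), (342, 8, 91), (345, 7, 88), (348, 15, 46), (351, 7, 73), (354, 9, 68), (357, 8, 70), (360, 9, 71), (363, 9, 66), (366, 7, 79), (369, 14, 54), (372, 6, 84), (375, 35, 29), (378, 44, 25), (381, 31, 28)]
[(-0.03, 0.006, 151.5), (0.006, 0.007, 212.5), (0.06, 0.007, 346.5), (0.07, 0.0045, 373.5)]
42.59719991293251 0.03777559882617014 [-0.7  1.3 -2.2  1.6] seal [0.60288399 0.14375301 0.16234004] tip [0.53519999 0.14375301 0.23595306]
[array([31.4, 19.5]), array([28.3, 12.5])]
[array([31.4, 19.5]), array([28.3, 12.5])]
```

The tilt is 42.6°, the seal is 0.16 m up over the tray and pointing away from the robot, and the markers haven't moved. Handing in.

```bash
python3 -c "
from bench import order;print(order.finish_job())"
```

```text
the job is handed in; nothing more can be done
None
```

The job is handed in: the coil is flat in the blue tray, and the arm is still holding the core tube over it, tipped about 43° by camera measurement, with the seal 16 cm above the bench, pointing down and away from the robot.

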